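# Tip spoiled lemons from the scrap tray into the compost caddy

### The job

The two lemons on the aluminium scrap tray have gone off. Pull the caddy's knob out until its lid stands open by itself, bring the tray's open edge low over the caddy's mouth and tip both lemons in, without touching them with the fingers or letting them fall elsewhere, then leave the empty tray standing flat on the worktop clear of the caddy and push the knob fully home so that the lid is shut. Do not disturb the mug, the jar and the tin.

Things in the scene. Friction and masses are not known exactly. Their poses are not given: they have to be found in the camera images.
- caddy: green countertop compost caddy, fixed in place, outside 170 (x) x 180 (y) x 140 mm high, walls 5 mm, under a steel lid (its top at 150 mm when shut). Origin: centre of its underside; the -x face is the front and carries the knob; z up. The lid is hinged along the far (+x) rim; open, it stands a little past upright behind the mouth, 180 mm above the rim
- mouth (a point): centre of the caddy's open mouth, level with its rim, 140 mm over the worktop; the clear mouth is 160 (x) x 170 (y) mm, so a near rim of 5 mm lies at x = -85 to -80 mm of the caddy; axes as the caddy's
- knob (a joint): travel (m) of the black pull knob: 0 = in, lid shut; 0.045 = out, lid open. It slides along the caddy's -x and lifts the lid by a link: 0.0389 rad a mm. Pull 6 N at first, then less. Let go before 0.03 it can be drawn back by the lid's weight; beyond 0.041 the lid is past upright and stays. The lid's front edge swings up just beyond the knob: lean the hand towards the robot
- knob_grip (a point): middle of the knob's black round head, 34 mm in diameter, 24 mm long along the caddy's x; 53 mm before the caddy's front face when in, 98 mm when out; 85 mm over the worktop; the head's front face lies 11 mm farther to -x, its stem is 10 mm thick; axes as the caddy's
- lid (a joint): angle of the lid in rad: 0 = shut, 1.75 = fully open; it only follows the knob; pushing the knob home needs 2 to 4 N, and past half way the lid's weight closes it
- tray: loose aluminium scrap tray, 0.16 kg, pan 116 (x) x 136 (y) mm, 3 mm sheet, lips 34 mm high at the back and the sides (falling to 13 mm at the front), open edge at +x with a rolled bead 2 mm above the floor; black handle out of the back (-x). Origin: centre of the pan's underside; z up
- tray_grip (a point): middle of the tray's handle: a level black bar 20 mm wide (y), 22 mm high, 94 mm long (x); this point is 50 mm behind the back lip, 36 mm over the tray's underside and 166 mm behind the open edge; axes as the tray's
- tray_edge (a point): middle of the tray's open edge, on the underside, 58 mm before the pan's centre; axes as the tray's
- lemon_a_center (a point): centre of one yellow lemon, 83 x 58 x 58 mm, about 0.13 kg, loose on the tray; it rolls or slides off once the tray is tipped enough, which takes some 30 to 45 degrees. It must not be touched with the fingers
- lemon_b_center (a point): centre of the other lemon, alike
- lemon_a: the first lemon; origin on its underside as it lay at the start
- lemon_b: the second lemon, alike
- mug: bystander: loose white and yellow striped mug, 86 x 120 x 101 mm, origin centre of underside
- jar: bystander: loose jar with a red lid, 58 x 62 x 86 mm, origin centre of underside
- tin: bystander: loose tin, 57 mm in diameter, 72 mm high, origin centre of underside

How it is judged:
By the outcome, as a careful person would: the job done as asked, in the order asked, and still so for the second after the job is handed in, with the robot touching nothing.
It also fails if it takes over 72 s, if anything falls off the work surface, if the arm or the gripper's body presses on something with over 40 N, if the wrist force passes 120 N, or if a joint passes its speed limit or range.

### The arm

A 6-joint arm with a two-finger parallel gripper is mounted at the origin on a cart in front of the work surface, level with it; the furniture and walls round the work are solid. World frame = base frame: x ahead of the robot, y to its left, z up, the work surface at z = 0. Lengths are in m, angles in degrees, forces in N, time in s.
With the tool pointing down it reaches from about 0.4 to 0.825 m from the base axis. Payload 7 kg.
Tool frame: the origin (TCP) lies midway between the tips of the shut fingers; the grasp point (between the pads) lies r.grip_depth behind it (r.grip_depth is the distance from the TCP to the grasp point, in m); z points along the fingers, y is the line along which they close (so a half turn about z gives the same grasp; the last joint's range is limited). The gripper opens to 88 mm and grips with 3 to 60 N. Pads are 19 mm wide; open, the fingers measure 130 mm over their backs; the gripper's body (78 mm by 193 mm) begins 47 mm behind the grasp point.
Start: joints at [16.507, 20.546, 0.682, 0, -70.136, -16.507], TCP at [0.675, -0, 0.227] pointing down, gripper open.
Joint ranges: [-176.03, 176.03], [-82.01, 121.73], [-58.28, 71.71], [-173.87, 95.51], [-174.79, -0.11], [-173.66, 173.66]. Speed limits (degrees/s): [136.94, 136.94, 172.46, 180, 180, 180].

### API

Orientations are given as [roll, pitch, yaw] about the fixed x, y, z axes, in that order (R = Rz(yaw) Ry(pitch) Rx(roll)).
In Python, from plant import r gives the robot as it stands.
- The arm moves only by the tool pendant, called after "Emit:" by a JSON object that holds its "api" and its "payload", one argument or row to a line. Schema: {"type":"object","properties":{"plan":{"type":"array","items":{"type":"object","properties":{"pos":{"type":"array","items":{"type":"number"},"minItems":3,"maxItems":3},"rot":{"type":"array","items":{"type":"number"},"minItems":3,"maxItems":3}},"additionalProperties":false},"minItems":1,"maxItems":12},"aperture":{"type":"number"},"grip_force":{"type":"number"},"only":{"type":"string"},"quiet":{"type":"boolean"},"lines":{"type":"string"}},"required":["plan"],"additionalProperties":false}. plan is a list of rows, 1 to 12 of them, each an object with the fields pos (a list: dx, dy, dz in a scale on which 1.0 is 0.75 m), rot (a list: a rotation vector rx, ry, rz in shares of 180 degrees (1.0 is 180 degrees)); a field left out counts as zero; each row is the pose to reach, as a shift and turn from the pose commanded when the call began, along the tool's axes at that moment; what a row does not reach only later rows make up. A row lasts 1/12 s, in which the tool goes at most 0.0417 m and 7.16 degrees, less where a joint would pass 70% of its speed; a pose out of reach is approached as far as the arm can. aperture is the finger opening in m, set as the call begins (left out keeps the last). The fingers move at their own pace and stop on an object; grip_force is the grip in N (left out, the last holds). Time passes only in rows, so rows that do not move let the fingers close. The tool returns the time, the measured TCP pose, the force, the opening and the grip force at its end. only (a regular expression) keeps the lines of the reply that match it, lines (a string "A,B") keeps lines A to B, and quiet returns only ok. Input that does not fit is refused with a message, and nothing moves.
- r.get_state(): the state, without advancing time (a new reading comes with each control period).
- r.capture(name): name is "scene" or "side" or "wrist"; returns a dict with "frame" (480x640x3 uint8, red, green, blue), "z_map" (480x640 float32, m along the optical axis (not along the pixel's ray), 0 where there is no reading), "fx", "fy", "cx", "cy" (pixels), "cam_to_world" (4x4, takes a point from camera to world coordinates). Camera axes: x right, y down, z forward; pixel columns grow to the right and rows downward; lengths in m; the calibration is good to about 2 mm. A picture is of the moment at which its call begins.
- r.close_job(): hands the job in; it is judged then, once.
The state is a dict: "time_s": time; "joints": joint angles; "qd": joint speeds; "joint_torque": joint torques, N m; "tcp_pos": TCP position; "eef_rot": TCP orientation; "contact_force": force on the tool from outside, world axes, zero at the start; "moment": the same for the moment, N m; "gripper_width": finger opening in m; "gripper_force": force on a finger pad.
Only numpy, scipy, OpenCV 4.12 (cv2) and the standard library are available. Lean on these libraries where they do the work, as an engineer would, in place of code of your own. Each camera call takes 0.05 s, during which the arm holds its last target. There are 200 camera calls.

## Working session

There is one attempt and no reset: what is moved stays moved. The work goes in short steps, Python scripts to look and compute and a tool call to move; the robot and the scene stay as the last step left them, time stands still between calls to the robot, and variables do not carry over. Pictures are saved under pics/ and viewed, at most 10 in all, crops included, and the job is handed in when it is done.

```bash
ls; mkdir -p pics; cat > h.py <<'E'
import numpy as np, cv2
from plant import r
def snap(n,f):
    c=r.capture(n); cv2.imwrite('pics/'+f,c['frame'][:,:,::-1]); np.savez('pics/'+f+'.npz',**c); return c
def pts(c):
    z=c['z_map']; v,u=np.indices(z.shape)
    p=np.stack([(u-c['cx'])/c['fx']*z,(v-c['cy'])/c['fy']*z,z],-1)
    T=c['cam_to_world']; w=p@T[:3,:3].T+T[:3,3]; w[z==0]=np.nan; return w
E
python3 - <<'E'
from h import *
for n in('scene','side'): 
    c=snap(n,n+'1.png'); print(n,c['cam_to_world'][:3,3].round(3),c['cam_to_world'][:3,2].round(2))
print(r.get_state(),r.grip_depth)
a=cv2.imread('pics/scene1.png');b=cv2.imread('pics/side1.png')
E
```

```text
pics
plant.py
scene [0.475 0.712 1.164] [ 0.12 -0.55 -0.83]
side [ 0.709 -0.799  1.317] [-0.06  0.54 -0.84]
{'time_s': 0.1, 'joints': array([ 1.65080947e+01,  2.05849005e+01,  6.40619019e-01, -1.89523873e-02,
       -7.01350331e+01, -1.65070933e+01]), 'qd': array([0.07342905, 0.01872193, 0.1162604 , 0.05641254, 0.01103765,
       0.07627125]), 'joint_torque': array([-1.42273191e-03, -5.84165347e+01,  2.93752134e+01,  7.01551259e+00,
        1.01412315e-02, -6.66964229e-05]), 'tcp_pos': array([ 6.74576637e-01, -9.26173098e-07,  2.25752107e-01]), 'eef_rot': array([ 1.79918891e+02, -5.45480016e-03, -9.00054471e+01]), 'contact_force': array([0.12219818, 0.51845844, 0.15554475]), 'moment': array([-0.01954567,  0.00739015, -0.00951036]), 'gripper_force': 0.0, 'gripper_width': 0.08767398670495703} 0.0188
```

View pics/scene1.png

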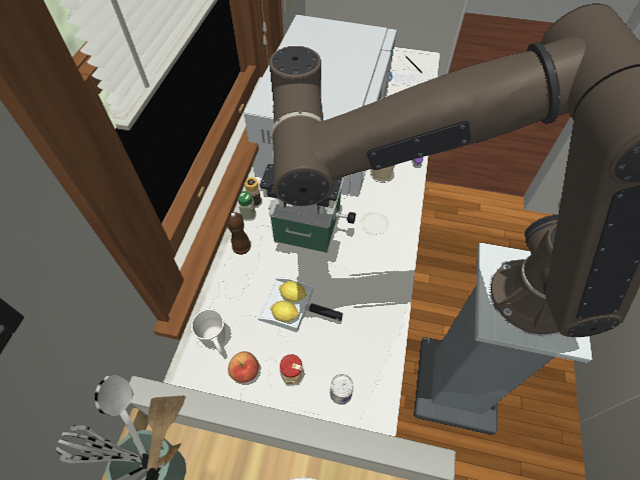

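View pics/side1.png

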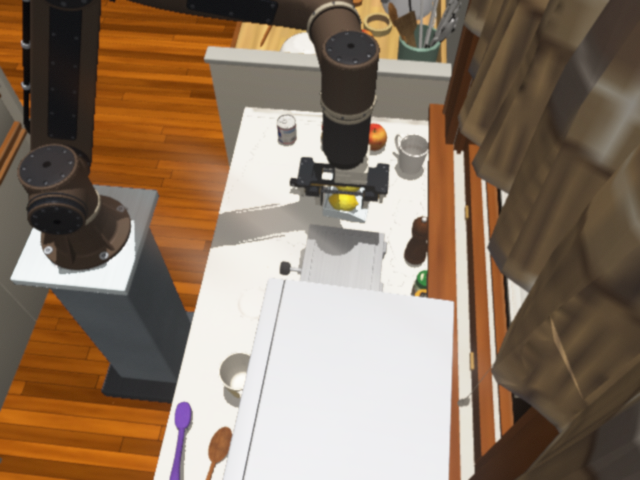

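The scene view shows the caddy at about (305,225), its knob at (350,217), the tray with two lemons at (290,300) and its handle at (325,313). The mug is at (208,325), the jar at (291,368) and the tin at (342,388). In the side view the knob is at (287,268) and the lid is around (342,255), with a white appliance just behind the caddy on the -y side. Next I'll measure.

```bash
cat > m.py <<'E'
from h import *
for n in('scene1','side1'):
    c=dict(np.load(f'pics/{n}.png.npz')); w=pts(c); im=c['frame']; hsv=cv2.cvtColor(im,cv2.COLOR_RGB2HSV)
    H,S,V=[hsv[...,i].astype(int) for i in range(3)]
    X,Y,Z=w[...,0],w[...,1],w[...,2]
    reg=(X>.35)&(X<1.1)&(Y>-.6)&(Y<.7)
    def rep(name,m):
        m=(m&reg).astype(np.uint8); k,l,s,ce=cv2.connectedComponentsWithStats(m,connectivity=8)
        for i in range(1,k):
            if s[i,4]<25: continue
            p=w[l==i]; q=np.percentile(p,[2,50,98],axis=0)
            rc=cv2.minAreaRect((p[:,:2]*1000).astype(np.float32))
            print(n,name,s[i,4],ce[i].round(),q.round(3).tolist(),'rect',np.round(rc[0]),np.round(rc[1]),round(rc[2],1))
    rep('yellow',(H>20)&(H<34)&(S>140)&(V>120)&(Z>.01))
    rep('dark',(V<60)&(Z>.015)&(Z<.13))
    rep('green',(H>65)&(H<95)&(S>80)&(Z>.005)&(Z<.16))
    rep('grey145',(Z>.135)&(Z<.16))
    rep('low',(Z>.006)&(Z<.12)&(Y>.1)&(V>=60)&(X<1.0))
E
python3 m.py
```

```text
scene1 yellow 298 [292. 292.] [[0.64, 0.139, 0.032], [0.67, 0.163, 0.051], [0.704, 0.178, 0.063]] rect [673. 159.] [42. 73.] 83.5
scene1 yellow 336 [284. 312.] [[0.646, 0.2, 0.032], [0.674, 0.226, 0.051], [0.712, 0.241, 0.063]] rect [680. 221.] [73. 44.] 7.3
scene1 dark 57 [257. 199.] [[0.862, -0.162, 0.019], [0.867, -0.143, 0.039], [0.876, -0.136, 0.058]] rect [ 867. -148.] [29. 10.] 62.1
scene1 dark 28 [338. 203.] [[0.605, -0.189, 0.023], [0.606, -0.173, 0.058], [0.607, -0.143, 0.08]] rect [ 606. -166.] [48.  2.] 87.5
scene1 dark 64 [351. 217.] [[0.544, -0.108, 0.082], [0.553, -0.093, 0.097], [0.564, -0.085, 0.104]] rect [554. -98.] [30. 19.] 82.4
scene1 dark 59 [331. 230.] [[0.608, -0.119, 0.016], [0.609, -0.072, 0.043], [0.61, -0.038, 0.089]] rect [609. -78.] [86.  1.] 88.2
scene1 dark 233 [240. 238.] [[0.847, 0.011, 0.017], [0.858, 0.035, 0.074], [0.886, 0.045, 0.126]] rect [863.  33.] [49. 25.] 36.8
scene1 dark 256 [325. 311.] [[0.526, 0.184, 0.033], [0.571, 0.198, 0.046], [0.612, 0.207, 0.052]] rect [569. 195.] [21. 91.] 83.4
scene1 dark 95 [142. 464.] [[0.859, 0.638, 0.101], 
[... 6931 characters left out ...]
362, 0.051], [0.592, 0.371, 0.087]] rect [589. 364.] [ 3. 15.] 6.0
side1 low 407 [377. 137.] [[0.728, 0.348, 0.018], [0.749, 0.368, 0.056], [0.776, 0.41, 0.067]] rect [753. 380.] [78. 51.] 89.3
side1 low 1045 [411. 152.] [[0.805, 0.275, 0.011], [0.848, 0.335, 0.062], [0.886, 0.365, 0.094]] rect [849. 356.] [167. 101.] 83.7
side1 low 40 [292. 183.] [[0.519, 0.181, 0.02], [0.527, 0.189, 0.041], [0.54, 0.205, 0.05]] rect [527. 193.] [22. 30.] 79.5
side1 low 89 [347. 189.] [[0.65, 0.181, 0.023], [0.683, 0.189, 0.036], [0.71, 0.2, 0.05]] rect [679. 184.] [34. 66.] 87.7
side1 low 721 [341. 207.] [[0.622, 0.108, 0.007], [0.669, 0.127, 0.036], [0.721, 0.162, 0.061]] rect [678. 144.] [ 74. 117.] 83.8
```

72 s budget: each call of 12 rows = 1 s. Fine.

```bash
python3 - <<'E'
from h import *
c=dict(np.load('pics/side1.png.npz')); w=pts(c)
X,Y,Z=w[...,0],w[...,1],w[...,2]
m=(abs(Z-.15)<.004)&(X>.58)&(X<.8)&(Y>-.22)&(Y<.02); p=w[m]
rc=cv2.minAreaRect((p[:,:2]*1000).astype(np.float32)); print('lid side',rc)
a=(Y<-.18)&(Y>-.7)&(Z>.02)&(Z<.6)&(X>.35)&(X<1.0)
for lo,hi in((.02,.12),(.12,.2),(.2,.26),(.26,.3),(.3,.35),(.35,.5)):
    k=a&(Z>lo)&(Z<hi)
    if k.sum(): print(lo,hi,k.sum(),np.percentile(w[k],[1,50,99],axis=0).round(3).tolist())
c=dict(np.load('pics/scene1.png.npz')); w=pts(c)
X,Y,Z=w[...,0],w[...,1],w[...,2]
a=(Y<-.18)&(Y>-.7)&(Z>.02)&(Z<.6)&(X>.35)&(X<1.0)
for lo,hi in((.02,.12),(.12,.2),(.2,.26),(.26,.3),(.3,.35),(.35,.5)):
    k=a&(Z>lo)&(Z<hi)
    if k.sum(): print('sc',lo,hi,k.sum(),np.percentile(w[k],[1,50,99],axis=0).round(3).tolist())
# left (+y) face of the caddy, and front face
k=(Z>.02)&(Z<.125)&(X>.625)&(X<.77)&(Y>-.03)&(Y<.02); q=w[k]; f=np.polyfit(q[:,0],q[:,1],1); print('left face y at .69',np.polyval(f,.69),np.degrees(np.arctan(f[0])),k.sum())
k=(Z>.02)&(Z<.125)&(X<.618)&(X>.598)&(Y>-.19)&(Y<-.02); q=w[k]; f=np.polyfit(q[:,1],q[:,0],1); print('front x at -.1',np.polyval(f,-.1),np.degrees(np.arctan(f[0])),k.sum())
E
```

```text
lid side ((691.789306640625, -94.24647521972656), (159.04046630859375, 186.67486572265625), 87.85823059082031)
0.02 0.12 1561 [[0.36, -0.59, 0.023], [0.403, -0.431, 0.047], [0.503, -0.33, 0.102]]
0.12 0.2 3847 [[0.891, -0.554, 0.171], [0.944, -0.4, 0.177], [0.964, -0.183, 0.198]]
0.2 0.26 3501 [[0.954, -0.542, 0.202], [0.967, -0.374, 0.25], [0.986, -0.184, 0.256]]
0.26 0.3 39493 [[0.54, -0.608, 0.287], [0.716, -0.45, 0.292], [0.901, -0.254, 0.296]]
0.3 0.35 85 [[0.9, -0.563, 0.301], [0.961, -0.54, 0.327], [0.962, -0.528, 0.349]]
0.35 0.5 760 [[0.899, -0.616, 0.355], [0.919, -0.546, 0.437], [0.962, -0.483, 0.499]]
sc 0.02 0.12 925 [[0.366, -0.449, 0.021], [0.577, -0.255, 0.062], [0.912, -0.186, 0.118]]
sc 0.12 0.2 1392 [[0.533, -0.637, 0.123], [0.919, -0.253, 0.178], [0.972, -0.183, 0.199]]
sc 0.2 0.26 1909 [[0.534, -0.679, 0.201], [0.965, -0.327, 0.244], [0.99, -0.184, 0.259]]
sc 0.26 0.3 6767 [[0.538, -0.697, 0.264], [0.681, -0.515, 0.293], [0.968, -0.253, 0.298]]
sc 0.3 0.35 515 [[0.916, -0.699, 0.3], [0.945, -0.577, 0.325], [0.99, -0.528, 0.349]]
sc 0.35 0.5 1204 [[0.903, -0.696, 0.351], [0.95, -0.565, 0.401], [0.989, -0.479, 0.466]]
left face y at .69 -0.015947789768599 -1.972890729148434 936
front x at -.1 0.6073640199615911 1.7841192646727335 172
```

Units first: shifts go in shares of 0.75 m and turns go in shares of 180 degrees. So -84 degrees is -0.4667.

Emit:
{"api": "pendant", "payload": {
  "plan": [
    {"rot":[0, 0, -0.0389]},
    {"rot":[0, 0, -0.0778]},
    {"rot":[0, 0, -0.1167]},
    {"rot":[0, 0, -0.1556]},
    {"rot":[0, 0, -0.1944]},
    {"rot":[0, 0, -0.2333]},
    {"rot":[0, 0, -0.2722]},
    {"rot":[0, 0, -0.3111]},
    {"rot":[0, 0, -0.35]},
    {"rot":[0, 0, -0.3889]},
    {"rot":[0, 0, -0.4278]},
    {"rot":[0, 0, -0.4667]}
  ],
  "aperture": 0.07
}}

```text
time_s: 1.1
tcp_pos: [0.6747, -0.0, 0.226]
eef_rot: [180.0, 0.1, -5.7]
contact_force: [-0.2, 0.2, 0.1]
gripper_width: 0.0701
gripper_force: 0.0
```

```bash
python3 -c "
from plant import r
s=r.get_state();print(s['joints'])"
```

```text
[ 1.65057866e+01  2.05730920e+01  6.53198665e-01 -1.20449804e-02
 -7.01360343e+01  6.78376789e+01]
```

```bash
cat > rel.py <<'E'
# usage: rel.py x y z yaw tilt : grasp-point target; tilt leans the hand towards the robot
import sys,numpy as np
from scipy.spatial.transform import Rotation as R
from plant import r
x,y,z,yaw,t=map(float,sys.argv[1:6])
s=r.get_state(); d=r.grip_depth
R0=R.from_euler('xyz',s['eef_rot'],degrees=True); p0=s['tcp_pos']
R1=R.from_euler('z',yaw,degrees=True)*R.from_euler('x',180,degrees=True)*R.from_euler('y',t,degrees=True)
p1=np.array([x,y,z])+R1.apply([0,0,d])
print('d',R0.inv().apply(p1-p0).round(4),'rot',(R0.inv()*R1).as_rotvec(degrees=True).round(1),'grip now',(p0-R0.apply([0,0,d])).round(4),'J',s['joints'].round(1),'t',s['time_s'])
E
python3 rel.py .50 -.10 .19 -1.9 30
```

```text
d [-0.1546  0.1161  0.0525] rot [ 1.  30.  -3.7] grip now [ 0.6747 -0.      0.2448] J [ 16.5  20.6   0.7  -0.  -70.1  67.8] t 1.1
```

Scaled: -0.155 m is -0.2067, -0.13 m is -0.1733, 30 degrees is 0.1667.

Emit:
{"api": "pendant", "payload": {
  "plan": [
    {"pos":[-0.0333, 0.0267, 0.0107], "rot":[0, 0.0278, -0.0056]},
    {"pos":[-0.0667, 0.0533, 0.0213], "rot":[0, 0.0556, -0.0111]},
    {"pos":[-0.1067, 0.08, 0.0347], "rot":[0, 0.0833, -0.0167]},
    {"pos":[-0.14, 0.1067, 0.0467], "rot":[0.0028, 0.1111, -0.0206]},
    {"pos":[-0.1733, 0.1333, 0.0587], "rot":[0.0056, 0.1389, -0.0206]},
    {"pos":[-0.2067, 0.1547, 0.0693], "rot":[0.0056, 0.1667, -0.0206]},
    {"pos":[-0.2067, 0.1547, 0.0693], "rot":[0.0056, 0.1667, -0.0206]},
    {"pos":[-0.2067, 0.1547, 0.0693], "rot":[0.0056, 0.1667, -0.0206]}
  ],
  "aperture": 0.07
}}

```text
time_s: 1.77
tcp_pos: [0.5124, -0.0999, 0.1819]
eef_rot: [-179.7, -30.4, -2.3]
contact_force: [-0.4, -0.6, -0.1]
gripper_width: 0.0698
gripper_force: 0.0
```

```bash
python3 rel.py .553 -.10 .085 -1.9 30
```

```text
d [-0.0141 -0.0008  0.1229] rot [-0.2 -0.4 -0.3] grip now [ 0.5029 -0.0996  0.1981] J [ 12.   -8.2 -58.1  33.7 -12.4  44.5] t 1.7667
```

Scaled: 0.08 m is 0.1067, 0.06 m is 0.08.

Emit:
{"api": "pendant", "payload": {
  "plan": [
    {"pos":[-0.004, 0, 0.0267]},
    {"pos":[-0.008, 0, 0.0533]},
    {"pos":[-0.0107, 0, 0.08]},
    {"pos":[-0.0133, 0, 0.1067]},
    {"pos":[-0.0133, 0, 0.1067]}
  ],
  "aperture": 0.07
}}

```text
time_s: 2.18
tcp_pos: [0.5424, -0.113, 0.1182]
eef_rot: [-178.1, -27.4, -2.2]
contact_force: [0.1, -0.2, -0.9]
gripper_width: 0.0703
gripper_force: 0.0
```

```bash
python3 rel.py .553 -.10 .085 -1.9 30; python3 -c "
from h import *
c=snap('scene','s2.png'); cv2.imwrite('pics/s2c.png',cv2.resize(c['frame'][140:280,240:420,::-1],None,fx=4,fy=4))"
```

```text
d [-0.0055 -0.0117  0.0534] rot [-1.7  2.6 -0.3] grip now [ 0.5337 -0.1133  0.1349] J [  5.    2.5 -58.2  38.2  -2.3  45.4] t 2.1833
```

View pics/s2c.png

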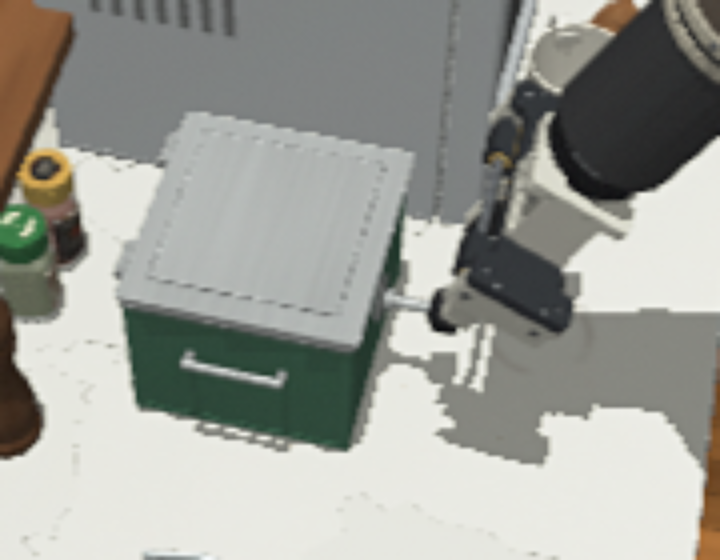

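The crop shows the gripper just above the knob (crop pixel (440,310)), with the caddy's lid still shut. A 30° lean runs J3 and J5 into their limits, so I'll use a smaller one.

Scaled: -0.031 m is -0.0413, -0.01 m is -0.0133, -17 degrees is -0.0944.

Emit:
{"api": "pendant", "payload": {
  "plan": [
    {"pos":[0.004, 0, -0.0133], "rot":[0, -0.0278, 0]},
    {"pos":[0.008, 0, -0.0267], "rot":[0, -0.0556, 0]},
    {"pos":[0.0133, 0, -0.0413], "rot":[0, -0.0778, 0]},
    {"pos":[0.0133, 0, -0.0413], "rot":[0, -0.0944, 0]},
    {"pos":[0.0133, 0, -0.0413], "rot":[0, -0.0944, 0]},
    {"pos":[0.0133, 0, -0.0413], "rot":[0, -0.0944, 0]}
  ],
  "aperture": 0.07
}}

```text
time_s: 2.73
tcp_pos: [0.5401, -0.1107, 0.156]
eef_rot: [-178.1, -10.8, -1.5]
contact_force: [0.7, -0.1, 0.1]
gripper_width: 0.0698
gripper_force: 0.0
```

```bash
python3 rel.py .553 -.10 .085 -1.9 13
```

```text
d [-0.0002 -0.008   0.0912] rot [-2.   2.2  0.4] grip now [ 0.5366 -0.1113  0.1745] J [  8.8   6.4 -29.1   0.  -43.4  79.9] t 2.7333
```

Scaled: 0.091 m is 0.1213, -0.008 m is -0.0107, 2.2 degrees is 0.0122.

Emit:
{"api": "pendant", "payload": {
  "plan": [
    {"pos":[0, -0.0107, 0], "rot":[-0.0056, 0.0056, 0]},
    {"pos":[0, -0.0107, 0.0267], "rot":[-0.0111, 0.0122, 0.0022]},
    {"pos":[0, -0.0107, 0.0533], "rot":[-0.0111, 0.0122, 0.0022]},
    {"pos":[0, -0.0107, 0.08], "rot":[-0.0111, 0.0122, 0.0022]},
    {"pos":[0, -0.0107, 0.1], "rot":[-0.0111, 0.0122, 0.0022]},
    {"pos":[0, -0.0107, 0.1213], "rot":[-0.0111, 0.0122, 0.0022]},
    {"pos":[0, -0.0107, 0.1213], "rot":[-0.0111, 0.0122, 0.0022]}
  ],
  "aperture": 0.06
}}

```text
time_s: 3.32
tcp_pos: [0.5518, -0.1025, 0.0619]
eef_rot: [179.8, -12.7, -2.0]
contact_force: [-0.4, 0.2, -0.1]
gripper_width: 0.0602
gripper_force: 0.0
```

```bash
python3 rel.py .553 -.10 .085 -1.9 13; python3 -c "
from h import *
c=snap('scene','s3.png'); d=snap('wrist','w3.png'); 
a=cv2.resize(c['frame'][140:280,270:410,::-1],(400,400)); cv2.imwrite('pics/s3c.png',np.hstack([a,cv2.resize(d['frame'][:,80:560,::-1],(400,400))]))"
```

```text
d [ 0.0063 -0.0026 -0.0035] rot [ 0.2  0.3 -0.1] grip now [ 0.5476 -0.1023  0.0803] J [ 11.5  13.3 -39.3   7.4 -25.2  70. ] t 3.3167
```

View pics/s3c.png

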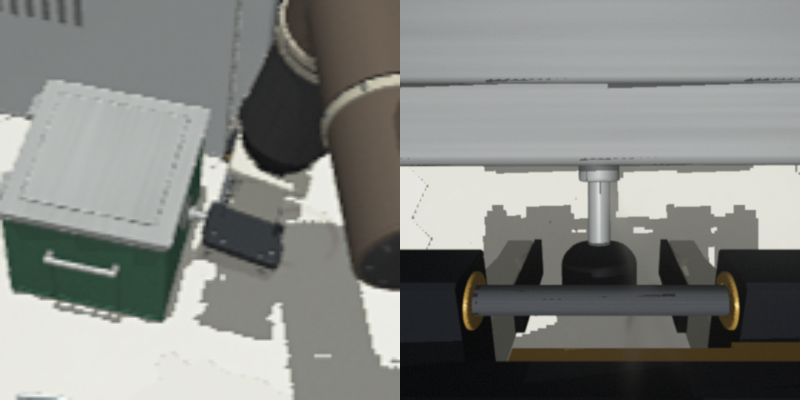

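The wrist panel shows the knob head at (600,265), centred between the open fingers, with the stem at (600,215). I'll shift forward 5 mm and close.

Scaled: 0.006 m is 0.008, -0.003 m is -0.004.

Emit:
{"api": "pendant", "payload": {
  "plan": [
    {"pos":[0.004, 0, -0.0027]},
    {"pos":[0.008, -0.0013, -0.004]},
    {"pos":[0.008, -0.0013, -0.004]},
    {"pos":[0.008, -0.0013, -0.004]},
    {"pos":[0.008, -0.0013, -0.004]},
    {"pos":[0.008, -0.0013, -0.004]}
  ],
  "aperture": 0.0,
  "grip_force": 35
}}

```text
time_s: 3.92
tcp_pos: [0.5608, -0.102, 0.0703]
eef_rot: [179.8, -13.1, -2.0]
contact_force: [-1.8, -3.4, 4.0]
gripper_width: 0.0321
gripper_force: 35.0
```

```bash
python3 rel.py .506 -.0985 .085 -1.9 13
```

```text
d [-0.0502 -0.0016 -0.008 ] rot [ 0.2 -0.1 -0.1] grip now [ 0.5565 -0.1018  0.0886] J [ 11.4  13.1 -38.    7.2 -26.3  70.4] t 3.9167
```

Scaled: -0.047 m is -0.0627, -0.044 m is -0.0587.

Emit:
{"api": "pendant", "payload": {
  "plan": [
    {"pos":[-0.0053, 0, -0.0013]},
    {"pos":[-0.0107, 0, -0.0027]},
    {"pos":[-0.016, 0, -0.004]},
    {"pos":[-0.0213, 0, -0.0053]},
    {"pos":[-0.0267, 0, -0.0067]},
    {"pos":[-0.0333, 0, -0.008]},
    {"pos":[-0.04, 0, -0.0093]},
    {"pos":[-0.0467, 0, -0.0107]},
    {"pos":[-0.0533, 0, -0.012]},
    {"pos":[-0.0587, 0, -0.0133]},
    {"pos":[-0.0627, 0, -0.0147]},
    {"pos":[-0.0627, 0, -0.0147]}
  ]
}}

```text
time_s: 4.92
tcp_pos: [0.5155, -0.1002, 0.0709]
eef_rot: [179.9, -13.4, -2.0]
contact_force: [19.2, -16.0, -14.2]
gripper_width: 0.0324
gripper_force: 35.0
```

```bash
python3 rel.py .506 -.0985 .085 -1.9 13
```

```text
d [-0.0061 -0.0014  0.0028] rot [ 0.1 -0.4 -0.1] grip now [ 0.5111 -0.1     0.0892] J [ 12.9   9.1 -44.2   8.7 -24.   67.5] t 4.9167
```

Scaled: -0.11 m is -0.1467, -0.08 m is -0.1067.

Emit:
{"api": "pendant", "payload": {
  "plan": [
    {"pos":[0.0013, 0, 0]},
    {"pos":[0.0013, 0, 0]},
    {"pos":[0.0013, 0, 0]},
    {"pos":[0.0013, 0, 0]},
    {"pos":[0, 0, -0.0267]},
    {"pos":[0, 0, -0.0667]},
    {"pos":[0, 0, -0.1067]},
    {"pos":[0, 0, -0.1467]},
    {"pos":[0, 0, -0.1467]}
  ],
  "aperture": 0.07
}}

```text
time_s: 5.67
tcp_pos: [0.4894, -0.0984, 0.1828]
eef_rot: [179.9, -13.6, -2.0]
contact_force: [1.2, -0.9, -0.8]
gripper_width: 0.0694
gripper_force: 0.0
```

```bash
python3 -c "
from h import *
c=snap('scene','s4.png'); d=snap('side','d4.png'); 
cv2.imwrite('pics/s4c.png',np.hstack([cv2.resize(c['frame'][140:340,220:420,::-1],(400,400)),cv2.resize(d['frame'][120:320,220:420,::-1],(400,400))]))"; python3 rel.py .565 .195 .14 -6.6 25
```

```text
d [ 0.06   -0.2955  0.0706] rot [-1.4 11.7  4.3] grip now [ 0.4835 -0.0983  0.1966] J [ 14.3  -2.2 -37.7   5.6 -41.9  69.9] t 5.7667
```

View pics/s4c.png

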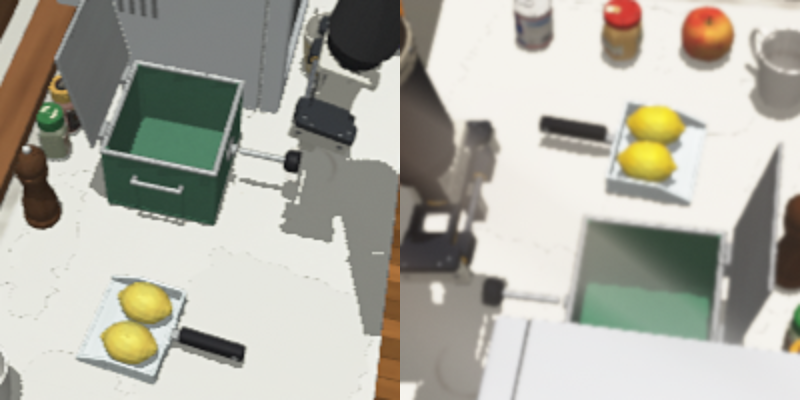

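The lid stands open, with the knob out at panel pixel (292,160) and both lemons lying in the tray. I'll refine the handle and mouth positions from these clear views.

```bash
python3 - <<'E'
from h import *
for n in('s4','d4'):
    c=dict(np.load(f'pics/{n}.png.npz')); w=pts(c); V=c['frame'].max(-1)
    X,Y,Z=w[...,0],w[...,1],w[...,2]
    m=(V<75)&(Z>.036)&(Z<.06)&(X>.5)&(X<.64)&(Y>.13)&(Y<.26); p=w[m]
    f=np.polyfit(p[:,0],p[:,1],1); print(n,'handle',m.sum(),np.percentile(p,[1,50,99],axis=0).round(3).tolist(),'yaw',np.degrees(np.arctan(f[0])).round(1),'y@.569',np.polyval(f,.569).round(4))
    m=(Z>.134)&(Z<.146)&(X>.59)&(X<.76)&(Y>-.22)&(Y<.01); p=w[m]; rc=cv2.minAreaRect((p[:,:2]*1000).astype(np.float32)); print('rim',m.sum(),np.percentile(p,[1,50,99],axis=0).round(3).tolist(),rc)
E
python3 rel.py .567 .195 .13 -6.6 20
```

```text
s4 handle 233 [[0.526, 0.185, 0.036], [0.569, 0.198, 0.046], [0.613, 0.206, 0.051]] yaw -5.7 y@.569 0.1969
rim 426 [[0.604, -0.198, 0.134], [0.65, -0.097, 0.14], [0.757, -0.012, 0.145]] ((683.4647216796875, -105.79649353027344), (187.0827178955078, 155.9925537109375), 88.58724975585938)
d4 handle 184 [[0.527, 0.178, 0.036], [0.568, 0.188, 0.045], [0.61, 0.201, 0.053]] yaw -6.3 y@.569 0.1881
rim 385 [[0.602, -0.159, 0.134], [0.619, -0.025, 0.139], [0.758, -0.014, 0.145]] ((646.835693359375, -52.35711669921875), (212.80291748046875, 110.38835144042969), 41.04954147338867)
d [ 0.058  -0.2957  0.0811] rot [-1.2  6.7  4.4] grip now [ 0.4835 -0.0983  0.1966] J [ 14.3  -2.2 -37.7   5.6 -41.9  69.9] t 5.7667
```

Scaled: -0.295 m is -0.3933, -0.28 m is -0.3733, 6.7 degrees is 0.0372.

Emit:
{"api": "pendant", "payload": {
  "plan": [
    {"pos":[0.0093, -0.0467, 0], "rot":[0, 0.0056, 0.0028]},
    {"pos":[0.0187, -0.0933, 0.0133], "rot":[0, 0.0111, 0.0056]},
    {"pos":[0.028, -0.14, 0.0267], "rot":[-0.0017, 0.0167, 0.0111]},
    {"pos":[0.0373, -0.1867, 0.04], "rot":[-0.0028, 0.0222, 0.0139]},
    {"pos":[0.0467, -0.2333, 0.0533], "rot":[-0.0039, 0.0278, 0.0167]},
    {"pos":[0.056, -0.28, 0.0667], "rot":[-0.005, 0.0333, 0.0194]},
    {"pos":[0.0653, -0.3267, 0.08], "rot":[-0.0067, 0.0372, 0.0222]},
    {"pos":[0.0773, -0.3733, 0.0933], "rot":[-0.0067, 0.0372, 0.0222]},
    {"pos":[0.08, -0.3933, 0.1067], "rot":[-0.0067, 0.0372, 0.0222]},
    {"pos":[0.08, -0.3933, 0.1067], "rot":[-0.0067, 0.0372, 0.0222]}
  ],
  "aperture": 0.06
}}

```text
time_s: 6.6
tcp_pos: [0.5742, 0.1957, 0.1082]
eef_rot: [179.6, -19.6, -5.9]
contact_force: [0.4, -0.3, 0.1]
gripper_width: 0.0599
gripper_force: 0.0
```

```bash
python3 rel.py .568 .194 .036 -6.2 20
```

```text
d [-0.0297  0.0019  0.0848] rot [0.3 0.4 0.3] grip now [0.5679 0.1965 0.1259] J [ 43.1  11.5 -45.3  37.4 -25.    7.8] t 6.6
```

Scaled: 0.085 m is 0.1133, -0.03 m is -0.04.

Emit:
{"api": "pendant", "payload": {
  "plan": [
    {"pos":[-0.008, 0.0027, 0.02]},
    {"pos":[-0.0147, 0.0027, 0.04]},
    {"pos":[-0.0213, 0.0027, 0.06]},
    {"pos":[-0.028, 0.0027, 0.08]},
    {"pos":[-0.0347, 0.0027, 0.1]},
    {"pos":[-0.04, 0.0027, 0.1133]},
    {"pos":[-0.04, 0.0027, 0.1133]}
  ],
  "aperture": 0.06
}}

```text
time_s: 7.18
tcp_pos: [0.5731, 0.1897, 0.0212]
eef_rot: [179.8, -19.2, -6.6]
contact_force: [-17.8, 43.2, -2.2]
gripper_width: 0.0597
gripper_force: 0.0
```

```bash
python3 rel.py .568 .194 .036 -6.2 20;  python3 -c "
from h import *
d=snap('wrist','w5.png')"
```

```text
d [-0.0001 -0.0037  0.003 ] rot [ 0.4  0.8 -0.4] grip now [0.5669 0.1905 0.0389] J [ 22.4  17.8 -56.3  95.5  -9.4 -33.3] t 7.1833
```

View pics/w5.png

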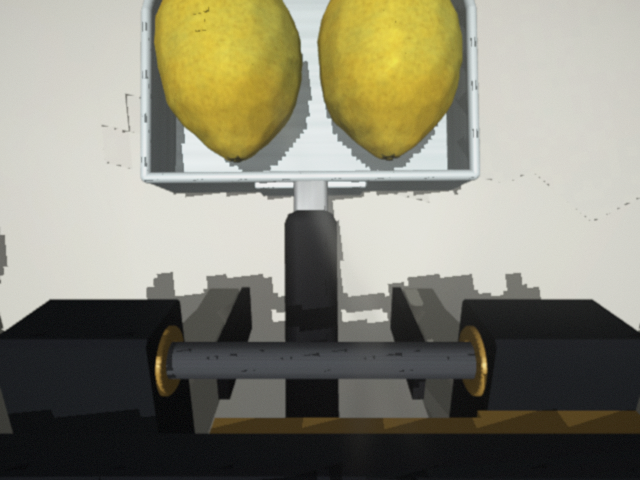

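The wrist view shows the handle at (310,310) centred between the open fingers, with both lemons resting on the pan. J4 is at its limit because the wrist is nearly straight, so I'll reduce the lean about the grip point.

Scaled: -0.003 m is -0.004, -0.002 m is -0.0027, -11 degrees is -0.0611.

Emit:
{"api": "pendant", "payload": {
  "plan": [
    {"rot":[0, -0.0056, 0]},
    {"pos":[-0.0013, 0, 0], "rot":[0, -0.0167, 0]},
    {"pos":[-0.0013, 0, 0], "rot":[0, -0.0278, 0]},
    {"pos":[-0.0027, 0, 0], "rot":[0, -0.0389, 0]},
    {"pos":[-0.004, 0, 0], "rot":[0, -0.05, 0]},
    {"pos":[-0.004, 0, 0], "rot":[0, -0.0611, 0]},
    {"pos":[-0.004, 0, 0], "rot":[0, -0.0611, 0]}
  ],
  "aperture": 0.06
}}

```text
time_s: 7.82
tcp_pos: [0.5863, 0.1789, 0.0286]
eef_rot: [178.5, -11.4, -6.5]
contact_force: [2.8, -2.8, 2.1]
gripper_width: 0.0602
gripper_force: 0.0
```

```bash
python3 rel.py .568 .191 .036 -6.2 8
```

```text
d [-0.0188 -0.0101  0.0074] rot [ 1.5 -3.4 -0.4] grip now [0.5827 0.1798 0.047 ] J [ 39.9  21.4 -37.3  21.4 -26.1  24.5] t 7.8167
```

Scaled: -0.019 m is -0.0253, -0.018 m is -0.024, -3 degrees is -0.0167.

Emit:
{"api": "pendant", "payload": {
  "plan": [
    {"pos":[-0.008, -0.004, 0], "rot":[0.0028, -0.0056, 0]},
    {"pos":[-0.016, -0.008, 0.0027], "rot":[0.0056, -0.0111, 0]},
    {"pos":[-0.024, -0.012, 0.0053], "rot":[0.0083, -0.0167, 0]},
    {"pos":[-0.0253, -0.0133, 0.0093], "rot":[0.0083, -0.0167, 0]},
    {"pos":[-0.0253, -0.0133, 0.0093], "rot":[0.0083, -0.0167, 0]}
  ],
  "aperture": 0.06
}}

```text
time_s: 8.23
tcp_pos: [0.5718, 0.1901, 0.0177]
eef_rot: [180.0, -8.6, -6.7]
contact_force: [0.2, -1.2, -0.3]
gripper_width: 0.0597
gripper_force: 0.0
```

```bash
python3 rel.py .568 .191 .036 -6.2 8;  python3 -c "
from h import *
d=snap('wrist','w6.png')
w=pts(d);V=d['frame'].max(-1);X,Y,Z=w[...,0],w[...,1],w[...,2]
m=(V<75)&(Z>.036)&(Z<.06)&(X>.585)&(X<.63)&(Y>.13)&(Y<.26); p=w[m];print(m.sum(),np.median(p,0),np.polyfit(p[:,0],p[:,1],1))
c=snap('scene','s6.png');w=pts(c);X,Y,Z=w[...,0],w[...,1],w[...,2];hsv=cv2.cvtColor(c['frame'],cv2.COLOR_RGB2HSV)
m=(Z>.006)&(Z<.07)&(Y>.08)&(Y<.28)&(X>.615)&(X<.76);print(cv2.minAreaRect((w[m][:,:2]*1000).astype(np.float32)))"
```

```text
d [-0.0013 -0.0005  0.0002] rot [ 0.1 -0.6 -0.5] grip now [0.5691 0.1904 0.0363] J [ 40.6  22.3 -34.5  13.5 -28.   31.1] t 8.2333
3728 [0.59745614 0.19284138 0.0466722 ] [0.03442006 0.17218489]
((684.8182983398438, 182.45431518554688), (192.31707763671875, 139.52334594726562), 89.00690460205078)
```

Scaled: -0.002 m is -0.0027.

Emit:
{"api": "pendant", "payload": {
  "plan": [
    {"pos":[0, -0.0027, 0]},
    {"pos":[0, -0.0027, 0]},
    {"pos":[0, -0.0027, 0]},
    {"pos":[0, -0.0027, 0]},
    {"pos":[0, -0.0027, 0]},
    {"pos":[0, -0.0027, 0]},
    {"pos":[0, -0.0027, 0]}
  ],
  "aperture": 0.0,
  "grip_force": 50
}}

```text
time_s: 8.92
tcp_pos: [0.5728, 0.1923, 0.0189]
eef_rot: [-179.9, -8.6, -6.8]
contact_force: [-0.0, 0.7, -0.9]
gripper_width: 0.0198
gripper_force: 49.9
```

```bash
python3 rel.py .568 .192 .09 -6.2 12;  python3 -c "
from h import *
d=snap('wrist','w7.png')"
```

```text
d [ 0.0071  0.0007 -0.0522] rot [ 0.   3.4 -0.5] grip now [0.57   0.1926 0.0375] J [ 40.7  22.3 -34.3  13.4 -28.1  31. ] t 8.9167
```

View pics/w7.png

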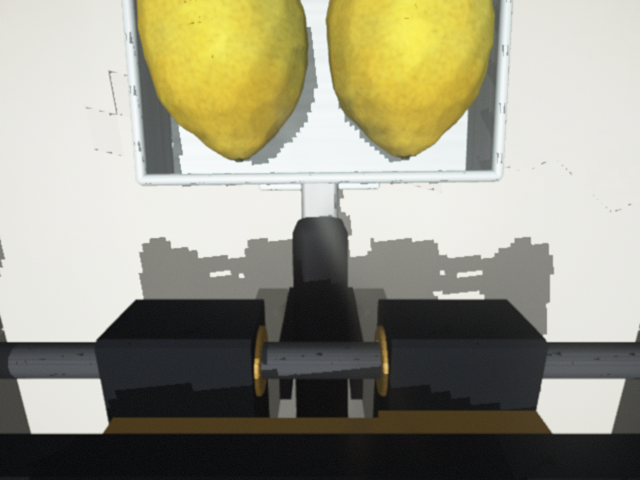

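The handle is gripped at (320,340), and both lemons lie clear of the fingers behind the back lip. Now I'll lift, tipping back slightly.

Scaled: -0.168 m is -0.224, 0.0255 m is 0.034, 5 degrees is 0.0278.

Emit:
{"api": "pendant", "payload": {
  "plan": [
    {"pos":[0.0013, 0, -0.008], "rot":[0, 0.0028, 0]},
    {"pos":[0.004, 0, -0.024], "rot":[0, 0.0083, 0]},
    {"pos":[0.0067, 0, -0.044], "rot":[0, 0.0139, 0]},
    {"pos":[0.01, 0, -0.0667], "rot":[0, 0.0194, 0]},
    {"pos":[0.0133, 0, -0.0907], "rot":[0, 0.025, 0]},
    {"pos":[0.0173, 0, -0.1147], "rot":[0, 0.0278, 0]},
    {"pos":[0.0207, 0, -0.1387], "rot":[0, 0.0278, 0]},
    {"pos":[0.024, 0, -0.1627], "rot":[0, 0.0278, 0]},
    {"pos":[0.028, 0, -0.184], "rot":[0, 0.0278, 0]},
    {"pos":[0.0307, 0, -0.2027], "rot":[0, 0.0278, 0]},
    {"pos":[0.0333, 0, -0.216], "rot":[0, 0.0278, 0]},
    {"pos":[0.034, 0, -0.224], "rot":[0, 0.0278, 0]}
  ]
}}

```text
time_s: 9.97
tcp_pos: [0.5724, 0.1918, 0.1899]
eef_rot: [-179.9, -13.6, -6.8]
contact_force: [0.2, -0.2, -3.0]
gripper_width: 0.0198
gripper_force: 49.9
```

```bash
python3 rel.py .50 -.10 .20 -1.9 13.6; python3 -c "
from h import *
c=snap('scene','s8.png'); w=pts(c);X,Y,Z=w[...,0],w[...,1],w[...,2];hsv=cv2.cvtColor(c['frame'],cv2.COLOR_RGB2HSV).astype(int);H,S,V=[hsv[...,i] for i in range(3)]
m=(H>20)&(H<34)&(S>140)&(V>120)&(Z>.02)&(X<.85)&(X>.5)&(Y<.3)&(Y>.05);k,l,s,ce=cv2.connectedComponentsWithStats(m.astype(np.uint8))
for i in range(1,k):
  if s[i,4]>40: print(s[i,4],w[l==i].mean(0))
"
```

```text
d [-0.0339  0.2979 -0.0004] rot [ 1.1 -0.  -4.8] grip now [0.568  0.1923 0.2081] J [ 43.4   8.5 -28.   14.6 -45.6  30.3] t 9.9667
417 [0.66886138 0.15932885 0.2283366 ]
425 [0.6750549  0.22342166 0.22816584]
```

Scaled: 0.174 m is 0.232, 0.034 m is 0.0453, -3.8 degrees is -0.0211.

Emit:
{"api": "pendant", "payload": {
  "plan": [
    {"pos":[-0.0013, 0.0053, 0]},
    {"pos":[-0.004, 0.0147, 0], "rot":[0, 0, -0.0017]},
    {"pos":[-0.0067, 0.028, -0.0013], "rot":[0, 0, -0.0033]},
    {"pos":[-0.0093, 0.0453, -0.0027], "rot":[0, 0, -0.0056]},
    {"pos":[-0.0133, 0.0653, -0.004], "rot":[0, 0, -0.0078]},
    {"pos":[-0.0173, 0.088, -0.0053], "rot":[0.0006, 0, -0.01]},
    {"pos":[-0.0213, 0.112, -0.0067], "rot":[0.0011, 0, -0.0122]},
    {"pos":[-0.0253, 0.136, -0.008], "rot":[0.0017, 0, -0.0144]},
    {"pos":[-0.028, 0.16, -0.008], "rot":[0.0022, 0, -0.0167]},
    {"pos":[-0.0307, 0.184, -0.0093], "rot":[0.0028, 0, -0.0183]},
    {"pos":[-0.0333, 0.208, -0.0107], "rot":[0.0033, 0, -0.02]},
    {"pos":[-0.0347, 0.232, -0.0107], "rot":[0.0039, 0, -0.0211]}
  ]
}}

```text
time_s: 11.02
tcp_pos: [0.5239, 0.0202, 0.1901]
eef_rot: [179.8, -13.6, -2.8]
contact_force: [0.0, 1.6, -4.2]
gripper_width: 0.0199
gripper_force: 49.9
```

Emit:
{"api": "pendant", "payload": {
  "plan": [
    {"pos":[-0.0013, 0.024, 0], "rot":[0, 0, -0.0011]},
    {"pos":[-0.0027, 0.048, -0.0013], "rot":[0, 0, -0.0022]},
    {"pos":[-0.004, 0.0707, -0.0013], "rot":[0.0006, 0, -0.0033]},
    {"pos":[-0.0053, 0.092, -0.0027], "rot":[0.0006, 0, -0.0044]},
    {"pos":[-0.0067, 0.1107, -0.0027], "rot":[0.0011, 0, -0.005]},
    {"pos":[-0.008, 0.1267, -0.0027], "rot":[0.0011, 0, -0.0056]},
    {"pos":[-0.0093, 0.14, -0.0027], "rot":[0.0011, 0, -0.0056]},
    {"pos":[-0.0107, 0.1507, -0.0027], "rot":[0.0017, 0, -0.0056]},
    {"pos":[-0.0107, 0.1587, -0.0027], "rot":[0.0017, 0, -0.0056]},
    {"pos":[-0.0107, 0.1627, -0.0027], "rot":[0.0017, 0, -0.0056]},
    {"pos":[-0.0107, 0.164, -0.0027], "rot":[0.0017, 0, -0.0056]},
    {"pos":[-0.0107, 0.164, -0.0027], "rot":[0.0017, 0, -0.0056]}
  ]
}}

```text
time_s: 12.02
tcp_pos: [0.5106, -0.1004, 0.1905]
eef_rot: [179.9, -13.6, -1.8]
contact_force: [0.1, 0.0, -3.5]
gripper_width: 0.0199
gripper_force: 49.9
```

```bash
python3 rel.py .50 -.10 .21 -1.9 13.6;python3 -c "
from h import *
c=snap('scene','s9.png'); d=snap('side','d9.png'); 
cv2.imwrite('pics/s9c.png',np.hstack([cv2.resize(c['frame'][120:320,220:420,::-1],(400,400)),cv2.resize(d['frame'][120:320,220:420,::-1],(400,400))]))
w=pts(c);X,Y,Z=w[...,0],w[...,1],w[...,2]; "
```

```text
d [-0.0057 -0.     -0.0026] rot [ 0.1 -0.   0.1] grip now [ 0.5062 -0.1002  0.2088] J [ 13.3  -0.7 -34.4   5.3 -43.3  71.5] t 12.0167
```

View pics/s9c.png

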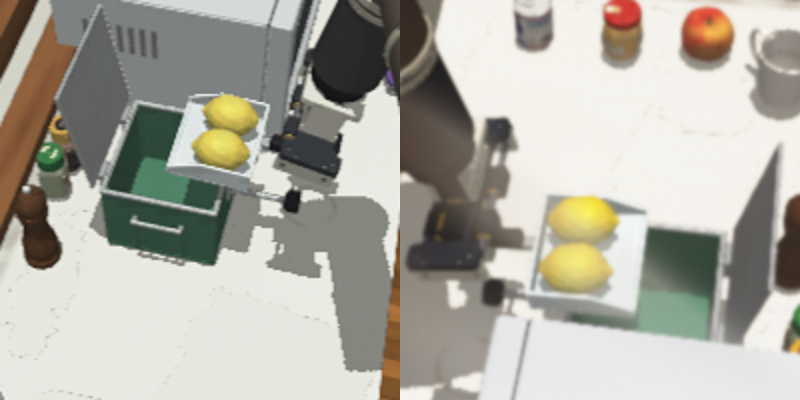

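The tray is over the near half of the mouth, with its open edge at about left-panel (200,170), both lemons aboard and the lid open behind. Next I'll compute the tipping rows about the edge.

```bash
cat > tip.py <<'E'
import sys,numpy as np
from scipy.spatial.transform import Rotation as R
from plant import r
ex,ez=float(sys.argv[1]),float(sys.argv[2]); s=r.get_state(); d=r.grip_depth
R0=R.from_euler('xyz',s['eef_rot'],degrees=True); p0=s['tcp_pos']; Z=R.from_euler('z',-1.9,degrees=True)
E=np.array([ex,-.105+(.692-ex)*.033,ez])
for p in map(float,sys.argv[3:]):
    T=Z*R.from_euler('y',p,degrees=True); G=E+T.apply([-.166,0,.036])
    R1=Z*R.from_euler('x',180,degrees=True)*R.from_euler('y',8.6-p,degrees=True)
    p1=G+R1.apply([0,0,d]); print(p,R0.inv().apply(p1-p0).round(4),(R0.inv()*R1).as_rotvec(degrees=True).round(1),G.round(3))
E
python3 tip.py .642 .158 -5 0 5 10 15 20 25 30
```

```text
-5.0 [-0.0389 -0.001   0.0209] [ 0.1 -0.   0.1] [ 0.474 -0.098  0.179]
0.0 [-0.0346 -0.001   0.0072] [ 0.1 -5.   0.1] [ 0.476 -0.098  0.194]
5.0 [-0.0292 -0.001  -0.0061] [  0.1 -10.    0.1] [ 0.48  -0.098  0.208]
10.0 [-0.0227 -0.0009 -0.0188] [  0.1 -15.    0.1] [ 0.485 -0.098  0.222]
15.0 [-0.0151 -0.0009 -0.0309] [  0.1 -20.    0.1] [ 0.491 -0.098  0.236]
20.0 [-0.0064 -0.0009 -0.0423] [  0.1 -25.    0.1] [ 0.498 -0.099  0.249]
25.0 [ 0.0032 -0.0008 -0.0529] [  0.1 -30.    0.1] [ 0.507 -0.099  0.261]
30.0 [ 0.0137 -0.0008 -0.0627] [  0.1 -35.    0.1] [ 0.516 -0.099  0.272]
```

Scaled: -0.034 m is -0.0453, -0.033 m is -0.044, -20 degrees is -0.1111.

Emit:
{"api": "pendant", "payload": {
  "plan": [
    {"pos":[-0.0053, 0, 0.0013], "rot":[0, -0.0028, 0]},
    {"pos":[-0.0133, 0, 0.0027], "rot":[0, -0.0083, 0]},
    {"pos":[-0.0227, 0, 0.0053], "rot":[0, -0.0167, 0]},
    {"pos":[-0.032, 0, 0.0067], "rot":[0, -0.0222, 0]},
    {"pos":[-0.04, 0, 0.008], "rot":[0, -0.025, 0]},
    {"pos":[-0.0453, -0.0013, 0.008], "rot":[0, -0.0306, 0]},
    {"pos":[-0.044, -0.0013, 0.0027], "rot":[0, -0.0389, 0]},
    {"pos":[-0.0387, -0.0013, -0.008], "rot":[0, -0.0556, 0]},
    {"pos":[-0.0333, -0.0013, -0.0187], "rot":[0, -0.0722, 0]},
    {"pos":[-0.028, -0.0013, -0.028], "rot":[0, -0.0889, 0]},
    {"pos":[-0.0227, -0.0013, -0.0373], "rot":[0, -0.1056, 0]},
    {"pos":[-0.02, -0.0013, -0.0413], "rot":[0, -0.1111, 0]}
  ]
}}

```text
time_s: 13.12
tcp_pos: [0.4907, -0.0981, 0.2179]
eef_rot: [179.9, 6.5, -1.8]
contact_force: [0.9, -0.2, -3.1]
gripper_width: 0.0194
gripper_force: 49.9
```

```bash
python3 tip.py .642 .158 15 20 25 30 35 40 45 50;  python3 -c "
from h import *
c=snap('scene','s10.png'); d=snap('side','d10.png')"
```

```text
15.0 [-0.0016  0.0002  0.0011] [0.1 0.1 0.1] [ 0.491 -0.098  0.236]
20.0 [ 0.0026  0.0002 -0.0126] [ 0.1 -4.9  0.1] [ 0.498 -0.099  0.249]
25.0 [ 0.008   0.0003 -0.0259] [ 0.1 -9.9  0.1] [ 0.507 -0.099  0.261]
30.0 [ 0.0145  0.0003 -0.0386] [  0.1 -14.9   0.1] [ 0.516 -0.099  0.272]
35.0 [ 0.0221  0.0003 -0.0508] [  0.1 -19.9   0. ] [ 0.527 -0.1    0.283]
40.0 [ 0.0308  0.0003 -0.0622] [  0.1 -24.9   0. ] [ 0.538 -0.1    0.292]
45.0 [ 0.0403  0.0004 -0.0728] [  0.1 -29.9   0. ] [ 0.55  -0.1    0.301]
50.0 [ 0.0508  0.0004 -0.0826] [  0.1 -34.9   0. ] [ 0.563 -0.101  0.308]
```

Units first: shifts go in shares of 0.75 m and turns go in shares of 180 degrees. So -0.073 m is -0.0973, -0.067 m is -0.0893, -30 degrees is -0.1667.

Emit:
{"api": "pendant", "payload": {
  "plan": [
    {"pos":[0.0013, 0, -0.0053], "rot":[0, -0.0111, 0]},
    {"pos":[0.004, 0, -0.0168], "rot":[0, -0.0278, 0]},
    {"pos":[0.008, 0, -0.028], "rot":[0, -0.0444, 0]},
    {"pos":[0.012, 0, -0.0373], "rot":[0, -0.0611, 0]},
    {"pos":[0.0167, 0, -0.0467], "rot":[0, -0.0778, 0]},
    {"pos":[0.0227, 0, -0.0573], "rot":[0, -0.0944, 0]},
    {"pos":[0.0293, 0, -0.068], "rot":[0, -0.1111, 0]},
    {"pos":[0.036, 0, -0.0767], "rot":[0, -0.1278, 0]},
    {"pos":[0.0413, 0, -0.0827], "rot":[0, -0.1389, 0]},
    {"pos":[0.0467, 0, -0.0893], "rot":[0, -0.15, 0]},
    {"pos":[0.0533, 0, -0.0973], "rot":[0, -0.1667, 0]},
    {"pos":[0.0533, 0, -0.0973], "rot":[0, -0.1667, 0]}
  ]
}}

```text
time_s: 14.22
tcp_pos: [0.5379, -0.0996, 0.2837]
eef_rot: [179.9, 36.6, -1.9]
contact_force: [0.3, 1.2, -2.3]
gripper_width: 0.0199
gripper_force: 49.9
```

```bash
python3 -c "
from h import *
c=snap('scene','s11.png'); d=snap('side','d11.png'); 
cv2.imwrite('pics/s11c.png',np.hstack([cv2.resize(c['frame'][120:320,220:420,::-1],(400,400)),cv2.resize(d['frame'][120:320,220:420,::-1],(400,400))]))"
```

```text
(no output)
```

View pics/s11c.png

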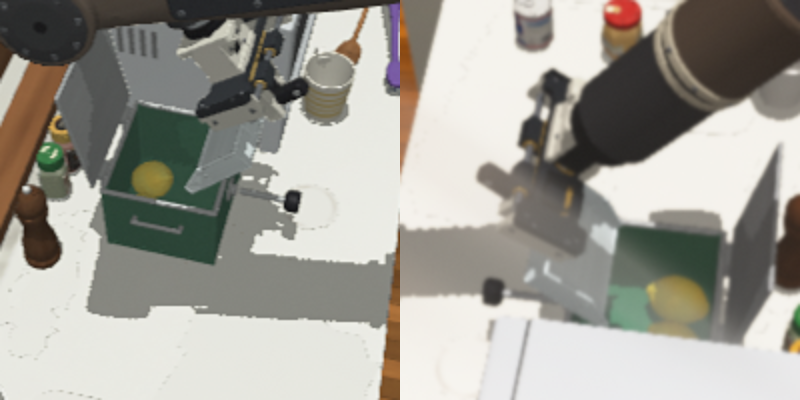

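Both lemons are inside the caddy (right panel (680,300) and (670,330)) and the tray is empty. Now I'll level the tray.

```bash
python3 tip.py .642 .18 40 30 20 10 0
```

```text
40.0 [-0.0155  0.0003 -0.0059] [ 0.1  4.9 -0. ] [ 0.538 -0.1    0.314]
30.0 [-0.0179  0.0003  0.0226] [ 0.1 14.9 -0. ] [ 0.516 -0.099  0.294]
20.0 [-0.0153  0.0002  0.0511] [ 0.1 24.9  0. ] [ 0.498 -0.099  0.271]
10.0 [-0.0078  0.0002  0.0787] [ 0.1 34.9  0. ] [ 0.485 -0.098  0.244]
0.0 [4.400e-03 1.000e-04 1.045e-01] [ 0.1 44.9  0. ] [ 0.476 -0.098  0.216]
```

Scaled: 0.1045 m is 0.1393, 0.096 m is 0.128, 45 degrees is 0.25.

Emit:
{"api": "pendant", "payload": {
  "plan": [
    {"pos":[-0.016, 0, -0.0067], "rot":[0, 0.0167, 0]},
    {"pos":[-0.022, 0, 0.0053], "rot":[0, 0.0444, 0]},
    {"pos":[-0.024, 0, 0.0213], "rot":[0, 0.0694, 0]},
    {"pos":[-0.0233, 0, 0.04], "rot":[0, 0.0972, 0]},
    {"pos":[-0.0213, 0, 0.0587], "rot":[0, 0.125, 0]},
    {"pos":[-0.0187, 0, 0.0773], "rot":[0, 0.1528, 0]},
    {"pos":[-0.014, 0, 0.096], "rot":[0, 0.1806, 0]},
    {"pos":[-0.0067, 0, 0.1147], "rot":[0, 0.2083, 0]},
    {"pos":[0, 0, 0.128], "rot":[0, 0.2306, 0]},
    {"pos":[0.0059, 0, 0.1393], "rot":[0, 0.25, 0]},
    {"pos":[0.0059, 0, 0.1393], "rot":[0, 0.25, 0]}
  ]
}}

```text
time_s: 15.23
tcp_pos: [0.4735, -0.0984, 0.1971]
eef_rot: [180.0, -8.8, -1.9]
contact_force: [-1.5, 1.1, -1.6]
gripper_width: 0.0199
gripper_force: 49.9
```

```bash
python3 rel.py .568 .193 .2 -6.5 8.6
```

```text
d [ 0.0844 -0.2941  0.0288] rot [-0.7 -0.2  4.6] grip now [ 0.4707 -0.0983  0.2157] J [ 13.6  -2.  -32.9   3.  -50.7  72.8] t 15.2333
```

Scaled: -0.29 m is -0.3867, -0.276 m is -0.368, 4.6 degrees is 0.0256.

Emit:
{"api": "pendant", "payload": {
  "plan": [
    {"pos":[0.004, -0.016, 0]},
    {"pos":[0.012, -0.0453, 0], "rot":[0, 0, 0.0028]},
    {"pos":[0.0227, -0.08, 0.0027], "rot":[0, 0, 0.0056]},
    {"pos":[0.0333, -0.116, 0.0067], "rot":[0, 0, 0.0083]},
    {"pos":[0.044, -0.1533, 0.0107], "rot":[-0.0006, 0, 0.0111]},
    {"pos":[0.0547, -0.1907, 0.0147], "rot":[-0.0011, 0, 0.0139]},
    {"pos":[0.0653, -0.228, 0.0187], "rot":[-0.0017, 0, 0.0167]},
    {"pos":[0.076, -0.2653, 0.0227], "rot":[-0.0022, 0, 0.0194]},
    {"pos":[0.0867, -0.3027, 0.0267], "rot":[-0.0028, 0, 0.0222]},
    {"pos":[0.096, -0.3373, 0.0307], "rot":[-0.0033, 0, 0.0244]},
    {"pos":[0.1053, -0.368, 0.0347], "rot":[-0.0039, 0, 0.0256]},
    {"pos":[0.112, -0.3867, 0.0373], "rot":[-0.0039, 0, 0.0256]}
  ]
}}

```text
time_s: 16.23
tcp_pos: [0.5755, 0.1913, 0.1836]
eef_rot: [180.0, -8.7, -6.4]
contact_force: [-0.7, -1.1, -1.5]
gripper_width: 0.0198
gripper_force: 49.9
```

```bash
python3 rel.py .568 .193 .045 -6.5 8.6
```

```text
d [-0.0286 -0.0009  0.1547] rot [ 0.  -0.1  0.1] grip now [0.5727 0.1916 0.2022] J [ 40.9  11.4 -21.8   8.2 -51.1  37.9] t 16.2333
```

Scaled: 0.153 m is 0.204, 0.146 m is 0.1947.

Emit:
{"api": "pendant", "payload": {
  "plan": [
    {"pos":[-0.0013, 0, 0.0107]},
    {"pos":[-0.0053, 0, 0.032]},
    {"pos":[-0.0093, 0, 0.056]},
    {"pos":[-0.014, 0, 0.08]},
    {"pos":[-0.0187, 0, 0.104]},
    {"pos":[-0.0227, 0, 0.128]},
    {"pos":[-0.0267, 0, 0.1493]},
    {"pos":[-0.0307, 0, 0.168]},
    {"pos":[-0.0333, 0, 0.1827]},
    {"pos":[-0.036, 0, 0.1947]},
    {"pos":[-0.0373, 0, 0.204]},
    {"pos":[-0.0373, 0, 0.204]}
  ]
}}

```text
time_s: 17.23
tcp_pos: [0.5695, 0.1884, 0.0265]
eef_rot: [179.8, -8.5, -6.5]
contact_force: [-0.2, -0.5, -2.3]
gripper_width: 0.0196
gripper_force: 49.9
```

```bash
python3 rel.py .568 .193 .038 -6.5 8.6; python3 - <<'E'
from h import *
c=snap('scene','s12.png'); w=pts(c);X,Y,Z=w[...,0],w[...,1],w[...,2]
m=(Z>-.01)&(Z<.06)&(Y>.13)&(Y<.24)&(X>.64)&(X<.73)
p=w[m]; a=np.linalg.lstsq(np.c_[p[:,:2],np.ones(len(p))],p[:,2],rcond=None)[0]
print('floor slope deg',np.degrees(a[:2]),'z',np.median(p[:,2]))
E
```

```text
d [-0.0003 -0.0044  0.0071] rot [0.2 0.1 0. ] grip now [0.5668 0.1888 0.0451] J [ 40.7  21.4 -34.3  13.1 -29.2  31.6] t 17.2333
floor slope deg [0.09567303 0.75335537] z 0.010677450174809922
```

Scaled: 0.0075 m is 0.01, 0.006 m is 0.008.

Emit:
{"api": "pendant", "payload": {
  "plan": [
    {"pos":[0, 0, 0.0027]},
    {"pos":[-0.0007, 0, 0.0053]},
    {"pos":[-0.0013, 0, 0.008]},
    {"pos":[-0.0013, 0, 0.01]},
    {"pos":[-0.0013, 0, 0.01]}
  ],
  "grip_force": 20
}}

```text
time_s: 17.7
tcp_pos: [0.5704, 0.1893, 0.0199]
eef_rot: [179.9, -8.6, -6.5]
contact_force: [0.1, -0.0, -0.7]
gripper_width: 0.0198
gripper_force: 20.0
```

Emit:
{"api": "pendant", "payload": {
  "plan": [
    {},
    {},
    {},
    {},
    {}
  ],
  "aperture": 0.06
}}

```text
time_s: 18.12
tcp_pos: [0.5705, 0.1894, 0.0201]
eef_rot: [179.9, -8.6, -6.5]
contact_force: [-1.4, -0.5, 0.2]
gripper_width: 0.0477
gripper_force: 0.0
```

```bash
python3 rel.py .56 .19 .16 -6.5 8.6
```

```text
d [ 0.0106  0.0008 -0.1211] rot [ 0.1 -0.   0. ] grip now [0.5677 0.1897 0.0387] J [ 40.7  22.  -34.7  13.6 -28.2  31.1] t 18.1167
```

Scaled: -0.135 m is -0.18, -0.12 m is -0.16.

Emit:
{"api": "pendant", "payload": {
  "plan": [
    {"pos":[0.0027, 0, -0.016]},
    {"pos":[0.0053, 0, -0.04]},
    {"pos":[0.008, 0, -0.0733]},
    {"pos":[0.0107, 0, -0.1133]},
    {"pos":[0.0133, 0, -0.16]},
    {"pos":[0.0133, 0, -0.18]},
    {"pos":[0.0133, 0, -0.18]}
  ]
}}

```text
time_s: 18.7
tcp_pos: [0.5619, 0.1923, 0.1598]
eef_rot: [-179.8, -8.9, -6.5]
contact_force: [-0.1, 0.1, -0.5]
gripper_width: 0.0596
gripper_force: 0.0
```

```bash
python3 rel.py .462 -.10 .17 -1.9 5; python3 - <<'E'
from h import *
c=snap('scene','s13.png'); w=pts(c);X,Y,Z=w[...,0],w[...,1],w[...,2];V=c['frame'].max(-1)
m=(Z>-.01)&(Z<.06)&(Y>.14)&(Y<.23)&(X>.65)&(X<.72)
p=w[m]; a=np.linalg.lstsq(np.c_[p[:,:2],np.ones(len(p))],p[:,2],rcond=None)[0]
print('floor slope deg',np.degrees(a[:2]),'z',np.median(p[:,2]))
m=(V<70)&(Z>.06)&(Z<.11)&(X>.46)&(X<.56)&(Y>-.14)&(Y<-.06);print('knob',m.sum(),np.percentile(w[m],[2,50,98],axis=0).round(3).tolist())
E
```

```text
d [-0.0652  0.3016 -0.0027] rot [ 0.3 -3.9 -4.5] grip now [0.559  0.1925 0.1784] J [ 41.9  11.3 -25.7   8.9 -47.2  35.9] t 18.7
floor slope deg [-0.13688512  0.13337642] z 0.003865304515278334Traceback (most recent call last):
  File "<stdin>", line 6, in <module>
    return _quantile_unchecked(
        a, q, axis, out, overwrite_input, method, keepdims, weights)
    return _ureduce(a,
                    func=_quantile_ureduce_func,
    ...<5 lines>...
                    overwrite_input=overwrite_input,
                    method=method)
    r = func(a, **kwargs)
    result = _quantile(arr,
                       quantiles=q,
    ...<2 lines>...
                       out=out,
                       weights=wgt)
    slices_having_nans = np.isnan(arr[-1, ...])
                                  ~~~^^^^^^^^^
IndexError: index -1 is out of bounds for axis 0 with size 0
```

Scaled: 0.301 m is 0.4013, -0.065 m is -0.0867, -4.5 degrees is -0.025.

Emit:
{"api": "pendant", "payload": {
  "plan": [
    {"pos":[-0.008, 0.0267, 0]},
    {"pos":[-0.0173, 0.0667, 0], "rot":[0, -0.0028, -0.0028]},
    {"pos":[-0.0267, 0.1067, 0], "rot":[0, -0.0056, -0.0056]},
    {"pos":[-0.036, 0.1467, 0], "rot":[0, -0.0083, -0.0083]},
    {"pos":[-0.0453, 0.1867, 0], "rot":[0.0006, -0.0111, -0.0111]},
    {"pos":[-0.0547, 0.2267, 0], "rot":[0.0011, -0.0139, -0.0139]},
    {"pos":[-0.064, 0.2667, 0], "rot":[0.0011, -0.0167, -0.0167]},
    {"pos":[-0.0733, 0.3067, -0.0013], "rot":[0.0017, -0.0194, -0.0194]},
    {"pos":[-0.08, 0.3467, -0.0027], "rot":[0.0017, -0.0217, -0.0222]},
    {"pos":[-0.0867, 0.38, -0.004], "rot":[0.0017, -0.0217, -0.025]},
    {"pos":[-0.0867, 0.4013, -0.004], "rot":[0.0017, -0.0217, -0.025]},
    {"pos":[-0.0867, 0.4013, -0.004], "rot":[0.0017, -0.0217, -0.025]}
  ],
  "aperture": 0.0,
  "grip_force": 20
}}

```text
time_s: 19.75
tcp_pos: [0.4602, -0.1034, 0.1475]
eef_rot: [179.7, -4.6, -2.1]
contact_force: [-0.1, -0.4, -0.1]
gripper_width: -0.0004
gripper_force: 0.0
```

```bash
python3 rel.py .464 -.0985 .092 -1.9 5
```

```text
d [-0.0007 -0.0054  0.0744] rot [ 0.4  0.4 -0.2] grip now [ 0.4587 -0.1032  0.1663] J [ 12.6   2.4 -34.9   2.  -48.4  74. ] t 19.75
```

```bash
python3 - <<'E'
from h import *
for n in('scene','side'):
    c=snap(n,n+'14.png'); w=pts(c);X,Y,Z=w[...,0],w[...,1],w[...,2];V=c['frame'].max(-1)
    m=(V<70)&(Z>.06)&(Z<.105)&(X>.46)&(X<.56)&(Y>-.14)&(Y<-.06)
    if m.any(): print(n,'knob',m.sum(),np.percentile(w[m],[2,50,98],axis=0).round(3).tolist())
E
```

```text
scene knob 64 [[0.5, -0.105, 0.085], [0.509, -0.091, 0.097], [0.519, -0.081, 0.104]]
side knob 80 [[0.499, -0.116, 0.087], [0.508, -0.107, 0.097], [0.517, -0.095, 0.104]]
```

Scaled: 0.074 m is 0.0987, -0.005 m is -0.0067.

Emit:
{"api": "pendant", "payload": {
  "plan": [
    {"pos":[0, -0.004, 0.0133]},
    {"pos":[0, -0.0067, 0.0333]},
    {"pos":[0, -0.0067, 0.0533]},
    {"pos":[0, -0.0067, 0.0733]},
    {"pos":[0, -0.0067, 0.0907]},
    {"pos":[0, -0.0067, 0.0987]},
    {"pos":[0, -0.0067, 0.0987]}
  ]
}}

```text
time_s: 20.43
tcp_pos: [0.4671, -0.0963, 0.0732]
eef_rot: [179.6, -4.5, -1.9]
contact_force: [0.5, -0.2, 0.2]
gripper_width: 0.0006
gripper_force: 0.0
```

```bash
python3 rel.py .534 -.101 .092 -1.9 5
```

```text
d [0.0685 0.0025 0.0054] rot [ 0.4  0.5 -0. ] grip now [ 0.4656 -0.0961  0.092 ] J [ 13.4   8.8 -40.    2.5 -37.   72.7] t 20.4333
```

Scaled: 0.058 m is 0.0773, 0.002 m is 0.0027.

Emit:
{"api": "pendant", "payload": {
  "plan": [
    {"pos":[0.0053, 0.0027, 0]},
    {"pos":[0.012, 0.0033, 0.0013]},
    {"pos":[0.0187, 0.0033, 0.0013]},
    {"pos":[0.0253, 0.0033, 0.002]},
    {"pos":[0.032, 0.0033, 0.0027]},
    {"pos":[0.0387, 0.0033, 0.0027]},
    {"pos":[0.0453, 0.0033, 0.004]},
    {"pos":[0.052, 0.0033, 0.004]},
    {"pos":[0.0587, 0.0033, 0.0047]},
    {"pos":[0.0653, 0.0033, 0.0053]},
    {"pos":[0.072, 0.0033, 0.0053]},
    {"pos":[0.0773, 0.0033, 0.006]}
  ]
}}

```text
time_s: 21.43
tcp_pos: [0.527, -0.1012, 0.0753]
eef_rot: [179.7, -4.7, -2.0]
contact_force: [-0.3, 0.5, 0.0]
gripper_width: 0.0009
gripper_force: 0.0
```

Emit:
{"api": "pendant", "payload": {
  "plan": [
    {"pos":[0.004, 0, 0]},
    {"pos":[0.008, 0, 0]},
    {"pos":[0.012, 0, 0.0013]},
    {"pos":[0.016, 0, 0.0013]},
    {"pos":[0.016, 0, 0.0013]}
  ]
}}

```text
time_s: 21.85
tcp_pos: [0.5297, -0.1024, 0.0727]
eef_rot: [179.6, -3.8, -2.1]
contact_force: [-22.8, 5.6, 13.0]
gripper_width: 0.0
gripper_force: 11.3
```

```bash
python3 rel.py .534 -.101 .092 -1.9 5
```

```text
d [ 0.0059 -0.0016 -0.0002] rot [ 0.4  1.2 -0.2] grip now [ 0.5285 -0.1023  0.0915] J [ 10.8  14.7 -31.6   1.9 -40.1  75.7] t 21.85
```

Scaled: -0.11 m is -0.1467, -0.085 m is -0.1133.

Emit:
{"api": "pendant", "payload": {
  "plan": [
    {"pos":[-0.0133, 0, 0]},
    {"pos":[-0.0333, 0, 0]},
    {"pos":[-0.06, 0, -0.0067]},
    {"pos":[-0.0733, 0, -0.0333]},
    {"pos":[-0.0733, 0, -0.0733]},
    {"pos":[-0.0733, 0, -0.1133]},
    {"pos":[-0.0733, 0, -0.1467]},
    {"pos":[-0.0733, 0, -0.1467]},
    {"pos":[-0.0733, 0, -0.1467]}
  ]
}}

```text
time_s: 22.6
tcp_pos: [0.4753, -0.0986, 0.182]
eef_rot: [179.7, -4.9, -2.0]
contact_force: [0.9, 0.3, -1.2]
gripper_width: 0.0004
gripper_force: 0.0
```

```bash
python3 - <<'E'
from h import *
ims=[]
for n in('scene','side'):
    c=snap(n,n+'15.png'); w=pts(c);X,Y,Z=w[...,0],w[...,1],w[...,2];V=c['frame'].max(-1)
    m=(V<70)&(Z>.06)&(Z<.105)&(X>.5)&(X<.59)&(Y>-.14)&(Y<-.06)
    if m.any(): print(n,'knob',m.sum(),np.percentile(w[m],[2,50,98],axis=0).round(3).tolist())
    m=(Z>.13)&(Z<.18)&(X>.59)&(X<.8)&(Y>-.2)&(Y<0);p=w[m]
    a=np.linalg.lstsq(np.c_[p[:,:2],np.ones(len(p))],p[:,2],rcond=None)[0]; print('lid',np.percentile(p,[2,50,98],axis=0).round(3).tolist(),np.degrees(a[:2]))
c=np.load('pics/scene15.png.npz');d=np.load('pics/side15.png.npz')
cv2.imwrite('pics/s15c.png',np.hstack([cv2.resize(c['frame'][140:420,180:420,::-1],(400,467)),cv2.resize(d['frame'][90:320,220:420,::-1],(400,467))]))
E
```

```text
scene knob 64 [[0.544, -0.108, 0.082], [0.554, -0.093, 0.098], [0.564, -0.083, 0.104]]
lid [[0.605, -0.194, 0.137], [0.691, -0.093, 0.152], [0.78, -0.014, 0.157]] [-0.01669626 -1.16947105]
side knob 33 [[0.546, -0.12, 0.086], [0.553, -0.115, 0.094], [0.561, -0.11, 0.101]]
lid [[0.602, -0.17, 0.144], [0.691, -0.098, 0.15], [0.778, -0.018, 0.156]] [-0.20545052 -0.68518588]
```

View pics/s15c.png

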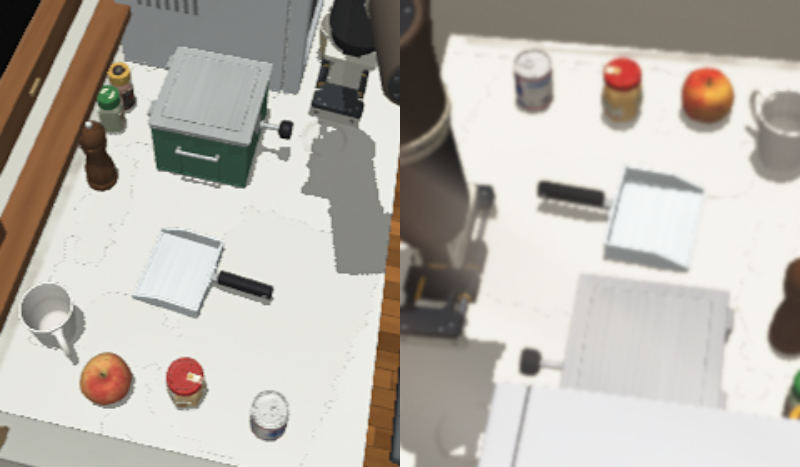

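The lid is shut and the knob is home: its measured range of x 0.544 to 0.564 matches the start. The empty tray is flat at left panel (180,270), the bystanders are untouched, and the robot is clear of everything.

```bash
python3 -c "
from plant import r
print(r.close_job())"
```

```text
the job is handed in; nothing more can be done
None
```

Both lemons are in the caddy, the empty tray stands flat and clear of it, the knob is home with the lid shut, and the job was handed in at about 22.7 s; the verdict was not shown, and once, before gripping the tray, J4 reached its limit and the wrist force briefly read about 47 N.

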